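# Square a sample plate on a sample lift and lock the lift down

## Task

Take the nudging tool from its tray and use it to nudge the white sample plate across the sample lift until the plate lies flush against both fences of the square corner. Then press the lift down with the tool (the round rubber pad is the place for it) until the catch holds it down, the plate still in the corner, and stand the tool upright back in its tray. Touch the plate and the lift only with the tool, never with the gripper, and leave the tape roll, beaker, timer and petri dish where they are.

Things in the scene. Friction and masses are not known exactly. Their poses are not given: they have to be found in the camera images.
- fixture: the fixed sample lift: base plate 215 x 150 x 10 mm under a dark platform 150 (own x) x 140 (y) mm, top 38 mm above the worktop when up, moving only up and down. Aluminium fences, 10 mm above the platform, have inner faces at own x = +63 and y = +58 mm; other edges open. Grey catch housing at x = 96 mm, 46 mm tall. Origin on the worktop under the platform's middle; z up
- corner (a point): point on the platform's top where the inner faces of the two fences meet; axes as the sample lift's; moves with the platform. The plate lies flush in the corner, long side along own x, when its origin is at x = -38 mm, y = -26 mm, z = 0 from this point
- press_pad (a point): centre of the top of the round black rubber pad (36 mm across, 1 mm proud of the platform) on the ear that sticks out from the middle of the platform's open -x edge, 96 mm from the lift's middle: the place to press the lift down. The ear is 46 mm wide and reaches to own x = -116 mm
- lift (a joint): how far the platform has sunk, in m: 0 up, 0.014 at its bottom stop. Sprung: it starts to sink at about 5 N and needs about 9 N at the bottom, plus damping (30 N per m/s). Past 0.011 the catch snaps over its tongue and, when let go, the platform stays at about 0.011; if not, it rises again
- catch (a joint): how far the sprung brass catch is pushed back into its housing, in m: 0 at rest and when it has snapped over the platform's tongue, about 0.004 while the tongue passes
- plate: flat white ceramic sample plate with small grey wells, 76 (own x) x 52 (own y) x 8 mm, about 70 g, lying loose on the platform, askew by up to 0.3 rad and 24 to 57 mm from where it must lie. Origin at the middle of its underside
- nudger: the nudging tool, 80 mm tall, 90 g, standing upright in its tray: a round black foot 28 mm across and 12 mm high, a short 12 mm stem, then a square aluminium grip 22 x 22 mm from 30 to 80 mm above the foot's underside. Origin at the middle of the foot's underside, z up, x and y square to the grip's faces
- tool_tray: shallow square grey tray 84 x 84 mm, fixed to the worktop, walls 4 mm thick and 12 mm high, floor 4 mm above the worktop. Origin at the middle of its underside
- tape_roll: roll of tape lying flat, 96 mm across, 19 mm high; bystander. Origin at the middle of its underside
- beaker: glass beaker, 85 x 93 x 120 mm; bystander. Origin at the middle of its underside
- timer: small white timer, 38 x 64 x 61 mm; bystander. Origin at the middle of its underside
- petri: petri dish, 60 mm across, 15 mm high; bystander. Origin at the middle of its underside
Mind the look-alikes: they are no part of the job. There is more than one size of the nudger; the job needs the larger.

How it is judged:
By the outcome, as a careful person would: the job done as asked, in the order asked, and still so for the second after the job is handed in, with the robot touching nothing.
It also fails if it takes over 72 s, if anything falls off the work surface, if the arm or the gripper's body presses on something with over 40 N, if the wrist force passes 120 N, or if a joint passes its speed limit or range.

## Robot

A 6-joint arm with a two-finger parallel gripper is mounted at the origin on a cart in front of the work surface, level with it; the furniture and walls round the work are solid. World frame = base frame: x ahead of the robot, y to its left, z up, the work surface at z = 0. Lengths are in m, angles in rad, forces in N, time in s.
With the tool pointing down it reaches from about 0.375 to 0.9 m from the base axis. Payload 3.1 kg.
Tool frame: the origin (TCP) lies where the fingers leave the gripper's body, on its centre line; the fingertips stand 70 mm ahead of it and the grasp point (between the pads) lies 51 mm ahead of it; z points along the fingers, y is the line along which they close (so a half turn about z gives the same grasp; the last joint's range is limited). The gripper opens to 87 mm and grips with 3 to 60 N. Pads are 19 mm wide; open, the fingers measure 117 mm over their backs; the gripper's body (75 mm by 190 mm) begins 51 mm behind the grasp point.
Start: joints at [-1.433, 0.527, 1.433, -0, 1.181, -0.178], TCP at [0.195, -0.594, 0.292] pointing down, gripper open.
Joint ranges: [-3.08, 3.08], [-0.75, 2.2], [0.22, 2.44], [-1.43, 4.57], [0, 2.65], [-2.85, 2.85]. Speed limits (rad/s): [2.79, 2.79, 3.14, 3.14, 3.14, 3.14].

## Interface

Orientations are given as a unit quaternion [x, y, z, w].
In Python, from rig import robot gives the robot as it stands.
- The arm moves only by the tool send_rows, never from a script. Its argument "deltas" is text: rows parted by semicolons, each of 7 numbers parted by spaces: the shift along the tool's x, y, z in mm, then the turn, a rotation vector about the tool's x, y, z in degrees, then the opening, from 0 (shut) to 1 (fully open). A call has 1 to 10 rows; each row shifts and turns the commanded pose from where the row before left it, along the tool's axes as they then stand; what a row does not reach is not made up. A row lasts 1/8 s, in which the tool goes at most 62.5 mm and 10.7 degrees, less where a joint would pass 70% of its speed; a pose out of reach is approached as far as the arm can. A call is refused whole if a number of a shift passes 62.5 or a number of a turn 10.7, either way. A call with a gripper value outside its range is refused whole. The fingers move at their own pace and stop on an object; "newtons" is the grip in N (left out, the last holds). Time passes only in rows, so rows that do not move let the fingers close. It gives the time, the measured TCP pose, the force, the opening and the grip force at its end, in the units of the state.
- robot.get_obs(): the state, without advancing time (a new reading comes with each control period).
- robot.camera(name): name is "side" or "top"; returns a dict with "image" (480x640x3 uint8, red, green, blue), "depth" (480x640 float32, m along the optical axis (not along the pixel's ray), 0 where there is no reading), "fovy" (degrees; the focal length in pixels is half the picture's height over the tangent of half this angle, whatever the lens; pixels are square), "cx", "cy" (the principal point, pixels), "rvec" (rotation vector, rad) and "tvec" (3), from world to camera coordinates, as OpenCV has them. Camera axes: x right, y down, z forward; pixel columns grow to the right and rows downward; lengths in m; the calibration is good to about 2 mm. A picture is of the moment at which its call begins.
- robot.hand_in(): hands the job in; it is judged then, once.
Trained networks look in the newest picture that a camera, given by its name, has taken for a name from the list of things; names that differ only in an ending like _2 or _b are one class to them, and where a whole thing is asked for, a point or a joint stands for the part that bears it (a point fixed in the world has none). Each returns a list of dicts, best first, with "p" (0 to 1); they miss things now and then, are a little off and sometimes report something else, mostly with a low value. They report only what shows in the picture. A call takes as long as a camera call. They do not tell look-alikes from the thing itself.
- robot.find_in(camera, thing): "box" ([left, top, right, bottom] in pixels, round what is visible of it).
- robot.cut_out(camera, thing): "region" (480x640 bool, what is visible of it) and "box" ([left, top, right, bottom] in pixels, round what is visible of it).
The state is a dict: "time": time; "q": joint angles; "joint_velocities": joint speeds; "joint_torque": joint torques, N m; "position": TCP position; "tool_rot": TCP orientation; "ft_force": force on the tool from outside, world axes, zero at the start; "moment": the same for the moment, N m; "grip_width": finger opening in m; "grip_force": force on a finger pad.
Only numpy, scipy, OpenCV 4.12 (cv2) and the standard library are available. Lean on these libraries where they do the work, as an engineer would, in place of code of your own. Each camera call takes 0.05 s, during which the arm holds its last target. There are 200 camera calls.

## Working session

There is one attempt and no reset: what is moved stays moved. The work goes in short steps, Python scripts to look and compute and a tool call to move; the robot and the scene stay as the last step left them, time stands still between calls to the robot, and variables do not carry over. Pictures are saved under pics/ and viewed, at most 10 in all, crops included, and the job is handed in when it is done.

Besides the shell and the picture viewer there is one more tool, called after ">>>" as name(argument=value, ...) on one line, values as JSON. send_rows: Moves the arm, as the interface text tells. Its arguments: {"type":"object","properties":{"deltas":{"type":"string"},"newtons":{"type":"number"}},"required":["deltas"]}

```bash
mkdir -p pics; ls; cat > h.py <<'E'
import numpy as np, cv2
from rig import robot
def K(c):
    f=240/np.tan(np.radians(c["fovy"])/2); return f
def pts(c):
    f=K(c); d=c["depth"]; v,u=np.mgrid[:480,:640]
    p=np.stack([(u-c["cx"])/f*d,(v-c["cy"])/f*d,d],-1)
    R=cv2.Rodrigues(np.array(c["rvec"],float))[0]
    P=(p-np.array(c["tvec"]).ravel())@R
    P[d<=0]=np.nan
    return P
def proj(c,X):
    f=K(c); Km=np.array([[f,0,c["cx"]],[0,f,c["cy"]],[0,0,1.]])
    return cv2.projectPoints(np.atleast_2d(np.array(X,float)),np.array(c["rvec"],float),np.array(c["tvec"],float),Km,None)[0][:,0]
def save(n,im): cv2.imwrite("pics/"+n+".png",im[...,::-1])
E
python3 - <<'E'
from h import *
np.set_printoptions(precision=4,suppress=True)
for n in ["top","side"]:
    c=robot.camera(n); save(n+"0",c["image"]); P=pts(c)
    R=cv2.Rodrigues(np.array(c["rvec"],float))[0]; print(n,c["fovy"],"campos",-R.T@np.array(c["tvec"]).ravel())
    for t in ["fixture","press_pad","plate","nudger","tool_tray","tape_roll","beaker","timer","petri"]:
        for r in robot.cut_out(n,t)[:3]:
            q=P[r["region"]]; q=q[~np.isnan(q[:,0])]
            print(t,round(r["p"],2),np.round(r["box"]), np.nanmedian(q,0) if len(q) else None, np.percentile(q,98,axis=0) if len(q) else None,np.percentile(q,2,axis=0) if len(q) else None)
E
```

```text
pics
top 55.753920503110145 campos [0.5257 0.0452 0.9315]
fixture 0.71 [254. 201. 384. 322.] [0.5562 0.0426 0.0387] [0.6583 0.1503 0.0505] [ 0.4586 -0.0651  0.008 ]
press_pad 0.67 [267. 211. 373. 311.] [0.5514 0.0529 0.0394] [0.6382 0.1364 0.0508] [ 0.4744 -0.0387  0.0349]
plate 0.78 [294. 241. 341. 283.] [0.5557 0.0448 0.0471] [0.5928 0.0799 0.0504] [0.5189 0.0096 0.0434]
nudger 0.87 [170. 290. 197. 311.] [0.4817 0.3019 0.0738] [0.4945 0.3178 0.0878] [0.4667 0.2929 0.0069]
nudger 0.4 [195. 248. 212. 259.] [0.5699 0.2678 0.0536] [0.5779 0.28   0.0593] [0.5622 0.2637 0.002 ]
tool_tray 0.89 [165. 282. 217. 328.] [0.4652 0.2964 0.0056] [0.5158 0.347  0.0149] [0.4274 0.2565 0.0018]
tool_tray 0.49 [269. 212. 372. 307.] [0.5501 0.053  0.0394] [0.6378 0.136  0.0508] [ 0.4761 -0.0383  0.0347]
tape_roll 0.62 [420. 283. 465. 331.] [ 0.4656 -0.2061  0.0194] [ 0.5096 -0.1561  0.0232] [ 0.4203 -0.2483  0.0033]
beaker 0.91 [156. 154. 212. 212.] [0.7117 0.3118 0.0636] [0.7433 0.3384 0.1219] [0.6655 0.2596 0.0018]
timer 0.63 [142. 219. 185. 251.] [0.6052 0.3449 0.0417] [0.6319 0.3768 0.0634] [0.5826
[... 865 characters left out ...]
 0.3102 0.0033] [0.5147 0.3493 0.0119] [0.4248 0.2562 0.0008]
tape_roll 0.88 [395. 205. 442. 238.] [ 0.463 -0.197  0.012] [ 0.5075 -0.1558  0.0193] [ 0.4175 -0.2483 -0.002 ]
tape_roll 0.4 [294. 231. 386. 304.] [0.5461 0.0667 0.0372] [0.6373 0.1414 0.0479] [ 0.4715 -0.0406  0.0321]
beaker 0.88 [155. 267. 222. 354.] [0.6932 0.3098 0.0812] [0.7417 0.3382 0.1188] [0.665  0.2589 0.0099]
beaker 0.55 [209. 337. 241. 402.] [0.5997 0.3611 0.0354] [0.6246 0.3837 0.06  ] [0.5804 0.3217 0.0028]
timer 0.65 [209. 341. 243. 401.] [0.5997 0.3611 0.0357] [0.6252 0.3837 0.06  ] [0.5804 0.3222 0.0035]
petri 0.73 [354. 216. 381. 237.] [ 0.565  -0.1307  0.0133] [ 0.5927 -0.1102  0.0159] [ 0.5399 -0.1617  0.0031]
```

```bash
python3 - <<'E'
import cv2,numpy as np
t=cv2.imread("pics/top0.png"); s=cv2.imread("pics/side0.png")
cv2.imwrite("pics/a.png",cv2.resize(t[195:328,245:395],None,fx=5,fy=4.5,interpolation=3) if 0 else cv2.resize(t[198:328,250:390],None,fx=4.5,fy=4.5,interpolation=3))
a=cv2.resize(t[225:335,140:240],(400,440),interpolation=3); b=cv2.resize(s[320:430,250:350],(400,440),interpolation=3)
cv2.imwrite("pics/b.png",np.hstack([a,b]))
E
```

```text
(no output)
```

View pics/a.png

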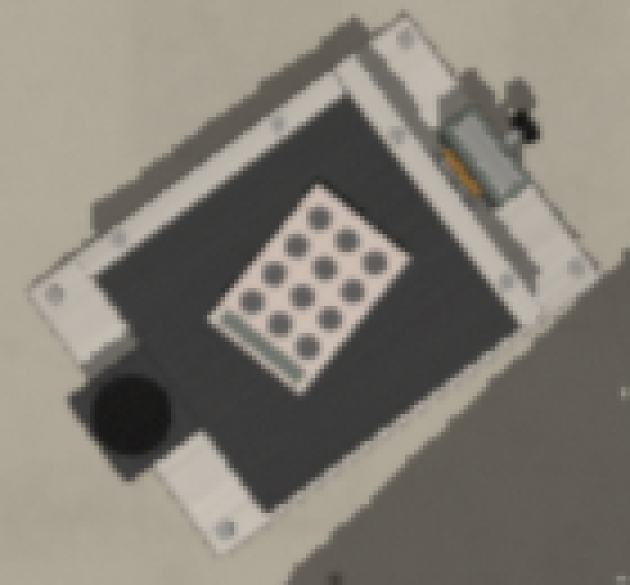

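View pics/b.png

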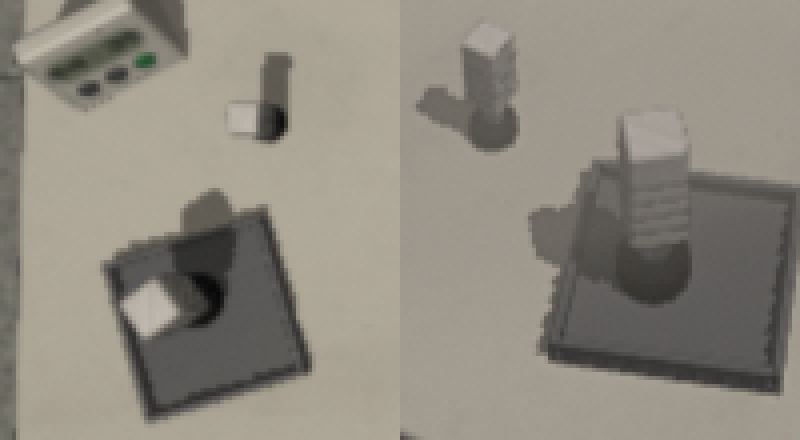

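View pics/top0.png

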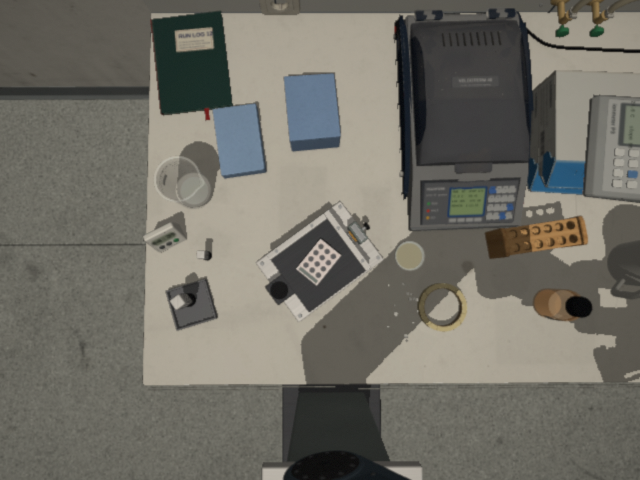

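```bash
cat >> h.py <<'E'
from scipy.optimize import minimize
def poly(p,xy,z):
    c,s=np.cos(p[2]),np.sin(p[2]); xy=np.array(xy,float)/1000
    return np.c_[p[0]+c*xy[:,0]-s*xy[:,1],p[1]+s*xy[:,0]+c*xy[:,1],np.full(len(xy),z)]
def fit(c,mask,box,xy,z,p0):
    l,t,r,b=[int(v) for v in box]; S=8
    m=cv2.resize(mask[t:b,l:r].astype(np.float32),None,fx=S,fy=S,interpolation=cv2.INTER_LINEAR)>.5
    def cost(p):
        q=(proj(c,poly(p,xy,z))-[l,t]+.5)*S-.5
        im=np.zeros(m.shape,np.uint8); cv2.fillPoly(im,[np.round(q*16).astype(np.int32)],1,shift=4)
        return ((im>0)!=m).sum()/m.sum()
    best=None
    for k in range(3):
        sx=np.array([p0]+[np.array(p0)+d for d in np.diag([.008,.008,.12])])
        o=minimize(cost,p0,method="Nelder-Mead",options=dict(initial_simplex=sx,xatol=1e-5,fatol=1e-5)); p0=o.x
    return o.x,o.fun
DARK=[(-75,-70),(63,-70),(63,58),(-75,58),(-75,23),(-116,23),(-116,-23),(-75,-23)]
PL=[(-38,-26),(38,-26),(38,26),(-38,26)]
def plate_fit(c,p0,drop=0):
    im=c["image"].astype(int); r,g,b=im[...,0],im[...,1],im[...,2]
    q=proj(c,[[p0[0],p0[1],.046]])[0]; x,y=q; box=[x-38,y-38,x+38,y+38]
    cut=robot.cut_out(c["name"],"plate")
    mask=cut[0]["region"]; bx=cut[0]["box"]; box=[bx[0]-8,bx[1]-8,bx[2]+8,bx[3]+8]
    return fit(c,mask,box,PL,.046-drop,p0)
def cam(n):
    c=robot.camera(n); c["name"]=n; return c
E
python3 - <<'E'
from h import *
np.set_printoptions(precision=4,suppress=True)
for n in ["top","side"]:
    c=cam(n); P=pts(c); g=c["image"].max(-1)
    pl=robot.cut_out(n,"plate")[0]["region"]; fx=robot.cut_out(n,"fixture")[0]
    m=((g<85)&(P[...,2]>.028)&(P[...,2]<.06)&fx["region"])|cv2.dilate(pl.astype(np.uint8),np.ones((5,5)))>0
    m=cv2.morphologyEx(m.astype(np.uint8),cv2.MORPH_CLOSE,np.ones((3,3)))
    b=fx["box"]; save("m"+n,np.dstack([m*255]*3)[int(b[1])-5:int(b[3])+5,int(b[0])-5:int(b[2])+5])
    F,e=fit(c,m,[b[0]-5,b[1]-5,b[2]+5,b[3]+5],DARK,.038,[.55,.045,-.93]); print(n,"fixture",F,np.degrees(F[2]),e)
    p,e=plate_fit(c,[.555,.045,-.69]); print("plate",p,np.degrees(p[2]),e)
    cs,sn=np.cos(F[2]),np.sin(F[2]); d=p[:2]-F[:2]; print(" plate in fixture",1e3*np.array([cs*d[0]+sn*d[1],-sn*d[0]+cs*d[1]]),np.degrees(p[2]-F[2]))
    u=robot.cut_out(n,"nudger")[0]; q=P[u["region"]]; q=q[q[:,2]>(.078 if n=="side" else .08)]
    r=cv2.minAreaRect((q[:,:2]*1000).astype(np.float32)); print("grip",r,len(q),q.mean(0))
    b=np.array(u["box"]); save("n"+n,c["image"])
    # grip-top from brightness fit
    gm=(c["image"].min(-1)>150)&u["region"]; 
    tp=[(-11,-11),(11,-11),(11,11),(-11,11)]
    if n=="top": print("gripfit",fit(c,gm,b+[-6,-6,6,6],tp,.084,[q[:,0].mean(),q[:,1].mean(),np.radians(r[2])]))
    u=robot.cut_out(n,"tool_tray")[0]; b=np.array(u["box"])
    nu=robot.cut_out(n,"nudger")[0]["region"]
    mm=cv2.morphologyEx((u["region"]|nu).astype(np.uint8),cv2.MORPH_CLOSE,np.ones((5,5)))
    s=[(-42,-42),(42,-42),(42,42),(-42,42)]
    print("tray",fit(c,mm,b+[-6,-6,6,6],s,.012,[.468,.302,.25]))
E
```

```text
top fixture [ 0.5571  0.0445 -0.9455] -54.17370370426522 0.036694114643176304
plate [ 0.555   0.0452 -0.6903] -39.55143729487781 0.03138112936098789
 plate in fixture [-1.8189 -1.3584] 14.622266409387414
grip ((480.89874267578125, 306.7291564941406), (21.678298950195312, 21.814964294433594), 35.75526809692383) 142 [0.4812 0.3062 0.0846]
gripfit (array([0.4792, 0.3059, 0.7032]), np.float64(0.4599871959026889))
tray (array([0.468, 0.302, 0.25 ]), np.float64(1.0))
side fixture [ 0.5533  0.0472 -0.9667] -55.39068781862191 0.09945370500070037
plate [ 0.552   0.0498 -0.6406] -36.705612608557374 0.09427002916452222
 plate in fixture [-2.8511  0.3305] 18.685075210064536
grip ((480.6845397949219, 306.3724670410156), (21.971529006958008, 22.298358917236328), 36.79938507080078) 211 [0.48   0.3082 0.0823]
tray (array([0.4699, 0.3069, 0.304 ]), np.float64(0.12249486256078455))
```

```bash
cat >> h.py <<'E'
from scipy.spatial.transform import Rotation as Ro
def go(pos=None,yaw=None):
    """yaw=angle of tool y axis in world. prints turn about tool z, then shift in tool axes after the turn"""
    o=robot.get_obs(); R=Ro.from_quat(o["tool_rot"]).as_matrix(); p=np.array(o["position"])
    y=R[:,1]; cy=np.degrees(np.arctan2(y[1],y[0])); 
    print("t",round(o["time"],2),"p",np.round(p*1e3,1),"yawy",round(cy,1),"tilt",np.round(np.degrees(R[:2,2]),2),"F",np.round(o["ft_force"],1),"M",np.round(o["moment"],2),"w",round(o["grip_width"]*1e3,1),"gf",np.round(o["grip_force"],1),"q6",np.round(o["q"],2))
    if yaw is not None:
        d=(yaw-cy+180)%360-180; R=Ro.from_euler("z",d,degrees=True).as_matrix()@R
        print("turn tool z",round(-d,1))
    if pos is not None: print("shift tool",np.round(R.T@(np.array(pos)-p)*1e3,1))
    return R
E
python3 - <<'E'
from h import *
for y in (36,-54,126): go([.481,.3065,.16],y)
print(Ro.from_quat(robot.get_obs()["tool_rot"]).as_matrix().round(3))
E
```

```text
t 1.7 p [ 194.7 -593.9  292.2] yawy -71.9 tilt [-0.  0.] F [ 0.4 -0.7  0. ] M [ 0.04 -0.03  0.  ] w 86.8 gf 0.0 q6 [-1.43  0.53  1.43 -0.    1.18 -0.18]
turn tool z -107.9
shift tool [560.1 760.8 132.2]
t 1.7 p [ 194.7 -593.9  292.2] yawy -71.9 tilt [-0.  0.] F [ 0.4 -0.7  0. ] M [ 0.04 -0.03  0.  ] w 86.8 gf 0.0 q6 [-1.43  0.53  1.43 -0.    1.18 -0.18]
turn tool z -17.9
shift tool [ 760.8 -560.1  132.2]
t 1.7 p [ 194.7 -593.9  292.2] yawy -71.9 tilt [-0.  0.] F [ 0.4 -0.7  0. ] M [ 0.04 -0.03  0.  ] w 86.8 gf 0.0 q6 [-1.43  0.53  1.43 -0.    1.18 -0.18]
turn tool z 162.1
shift tool [-760.8  560.1  132.2]
[[ 0.95   0.311 -0.   ]
 [ 0.311 -0.95   0.   ]
 [-0.    -0.    -1.   ]]
```

```bash
cat >> h.py <<'E'
def rows(wps,g=1,dec=0):
    """wps: list of (pos,yaw or None,nrows)"""
    o=robot.get_obs(); R=Ro.from_quat(o["tool_rot"]).as_matrix(); p=np.array(o["position"],float); out=[]
    for pos,yaw,n in wps:
        p0=p.copy(); cy=np.degrees(np.arctan2(R[1,1],R[0,1])); d=0 if yaw is None else (yaw-cy+180)%360-180
        for k in range(n):
            tgt=p0+(np.array(pos)-p0)*(k+1)/n; s=np.round(R.T@(tgt-p)*1e3,dec); tz=np.round(-d*(k+1)/n)-np.round(-d*k/n)
            out.append(" ".join("%g"%(v+0) for v in [*s,0,0,tz,g])); p=p+R@s/1e3; R=R@Ro.from_euler("z",tz,degrees=True).as_matrix()
    for i in range(0,len(out),10): print("; ".join(out[i:i+10]))
E
python3 - <<'E'
from h import *
rows([([.45,-.2,.27],0,10),([.481,.3065,.20],36,10)])
E
```

```text
37 -29 2 0 0 -7 1; 39 -25 2 0 0 -7 1; 43 -20 3 0 0 -8 1; 45 -14 2 0 0 -7 1; 46 -8 2 0 0 -7 1; 47 -2 2 0 0 -7 1; 47 3 3 0 0 -7 1; 46 9 2 0 0 -7 1; 44 15 2 0 0 -8 1; 43 21 2 0 0 -7 1
51 3 7 0 0 -4 1; 50 7 7 0 0 -3 1; 50 9 7 0 0 -4 1; 49 13 7 0 0 -3 1; 48 15 7 0 0 -4 1; 47 19 7 0 0 -4 1; 46 22 7 0 0 -3 1; 45 24 7 0 0 -4 1; 42 27 7 0 0 -3 1; 41 30 7 0 0 -4 1
```

>>> send_rows(deltas="37 -29 2 0 0 -7 1; 39 -25 2 0 0 -7 1; 43 -20 3 0 0 -8 1; 45 -14 2 0 0 -7 1; 46 -8 2 0 0 -7 1; 47 -2 2 0 0 -7 1; 47 3 3 0 0 -7 1; 46 9 2 0 0 -7 1; 44 15 2 0 0 -8 1; 43 21 2 0 0 -7 1")

```text
time: 2.95
position: [0.4514, -0.1986, 0.2704]
tool_rot: [0.705, 0.709, 0.0, 0.0]
ft_force: [1.2, -0.3, 0.9]
grip_width: 0.0872
grip_force: 0.0
```

>>> send_rows(deltas="51 3 7 0 0 -4 1; 50 7 7 0 0 -3 1; 50 9 7 0 0 -4 1; 49 13 7 0 0 -3 1; 48 15 7 0 0 -4 1; 47 19 7 0 0 -4 1; 46 22 7 0 0 -3 1; 45 24 7 0 0 -4 1; 42 27 7 0 0 -3 1; 41 30 7 0 0 -4 1")

```text
time: 4.2
position: [0.4815, 0.308, 0.2002]
tool_rot: [0.452, 0.892, 0.0, 0.0]
ft_force: [0.6, -0.2, 0.8]
grip_width: 0.0871
grip_force: 0.0
```

```bash
python3 - <<'E'
from h import *
go([.481,.3065,.113],36)
E
```

```text
t 4.2 p [481.5 308.  200.2] yawy 36.3 tilt [0.04 0.01] F [ 0.6 -0.2  0.8] M [-0.06 -0.14 -0.  ] w 87.1 gf 0.0 q6 [ 0.37  0.58  1.65 -0.    0.91 -0.26]
turn tool z 0.3
shift tool [-0.9 -1.3 87.2]
```

>>> send_rows(deltas="-1 -1 20 0 0 0 1; 0 0 20 0 0 0 1; 0 0 20 0 0 0 1; 0 0 20 0 0 0 1; 0 0 7 0 0 0 1; 0 0 0 0 0 0 0; 0 0 0 0 0 0 0; 0 0 0 0 0 0 0; 0 0 0 0 0 0 0; 0 0 0 0 0 0 0", newtons=45)

```text
time: 5.45
position: [0.4811, 0.3048, 0.1135]
tool_rot: [0.453, 0.892, 0.0, 0.0]
ft_force: [-0.0, -0.2, 0.8]
grip_width: 0.0451
grip_force: 0.0
```

```bash
python3 - <<'E'
from h import *
go()
E
```

```text
t 5.45 p [481.1 304.8 113.5] yawy 36.1 tilt [0.03 0.01] F [-0.  -0.2  0.8] M [-0.02 -0.16  0.05] w 45.1 gf 0.0 q6 [ 0.37  0.71  1.7   0.    0.72 -0.26]
```

>>> send_rows(deltas="0 0 0 0 0 0 0; 0 0 0 0 0 0 0; 0 0 0 0 0 0 0; 0 0 0 0 0 0 0; 0 0 0 0 0 0 0; 0 0 0 0 0 0 0", newtons=45)

```text
time: 6.2
position: [0.4811, 0.3047, 0.1132]
tool_rot: [0.453, 0.892, -0.0, -0.0]
ft_force: [0.7, 0.5, -1.1]
grip_width: 0.0215
grip_force: 45.0
```

```bash
python3 - <<'E'
from h import *
go()
rows([([.4811,.3048,.18],None,3),([.40,.17,.18],None,7)],0)
E
```

```text
t 6.2 p [481.1 304.7 113.2] yawy 36.2 tilt [-0. -0.] F [ 0.7  0.5 -1.1] M [-0.01 -0.17  0.  ] w 21.5 gf 45.0 q6 [ 0.37  0.71  1.71 -0.    0.72 -0.26]
0 0 -22 0 0 0 0; 0 0 -23 0 0 0 0; 0 0 -22 0 0 0 0; -9 -21 0 0 0 0 0; -8 -20 0 0 0 0 0; -9 -21 0 0 0 0 0; -9 -21 0 0 0 0 0; -9 -21 0 0 0 0 0; -8 -20 0 0 0 0 0; -9 -21 0 0 0 0 0
```

```bash
cat >> h.py <<'E'
F=np.array([.5566,.0447,np.radians(-54.2)])
def fw(x,y,z):
    "TCP for foot centre at own x,y (mm), foot underside z mm"
    q=poly(F,[(x+1,y)],0)[0]; return [q[0],q[1],(z+109.2)/1e3]
def where():
    p=np.array(robot.get_obs()["position"]); d=p[:2]-F[:2]; c,s=np.cos(F[2]),np.sin(F[2])
    print("foot own",np.round([1e3*(c*d[0]+s*d[1])-1,1e3*(-s*d[0]+c*d[1]),1e3*p[2]-109.2],1))
E
python3 - <<'E'
from h import *
print(fw(0,-58,75),fw(-40,-75,75),fw(-100,-60,75))
o=robot.get_obs()["position"]
rows([([.4811,.3047,.20],None,4),(fw(-100,-58,80),-54.2+90,6),(fw(0,-58,80),None,4),(fw(0,-58,41),None,3)],0)
E
```

```text
[np.float64(0.5101432561736062), np.float64(0.00996139103175217), 0.18419999999999997] [np.float64(0.47295686425129907), np.float64(0.032459663316542584), 0.18419999999999997] [np.float64(0.45002536103690605), np.float64(0.08989785758071042), 0.18419999999999997]
0 0 -22 0 0 0 0; 0 0 -21 0 0 0 0; 0 0 -22 0 0 0 0; 0 0 -22 0 0 0 0; -26 -25 2 0 0 0 0; -26 -25 2 0 0 0 0; -26 -25 2 0 0 0 0; -25 -25 1 0 0 0 0; -26 -25 2 0 0 0 0; -26 -25 2 0 0 0 0
-25 0 0 0 0 0 0; -25 0 0 0 0 0 0; -25 0 0 0 0 0 0; -25 0 0 0 0 0 0; 0 0 13 0 0 0 0; 0 0 13 0 0 0 0; 0 0 13 0 0 0 0
```

>>> send_rows(deltas="0 0 -22 0 0 0 0; 0 0 -21 0 0 0 0; 0 0 -22 0 0 0 0; 0 0 -22 0 0 0 0; -26 -25 2 0 0 0 0; -26 -25 2 0 0 0 0; -26 -25 2 0 0 0 0; -25 -25 1 0 0 0 0; -26 -25 2 0 0 0 0; -26 -25 2 0 0 0 0", newtons=55)

```text
time: 7.45
position: [0.4511, 0.0901, 0.1893]
tool_rot: [0.453, 0.892, 0.0, 0.0]
ft_force: [0.4, -0.7, -0.3]
grip_width: 0.0214
grip_force: 55.0
```

```bash
python3 - <<'E'
from h import *
go(fw(0,-58,80),35.8); where()
c=cam("top"); s=cam("side")
P=pts(s)
u=[r for r in robot.cut_out("side","nudger")]
for r in u: print(r["p"],np.round(r["box"]))
ims=[c["image"][150:390,140:460],s["image"][180:420,200:520]]
save("c1",np.hstack([cv2.resize(i,(400,300),interpolation=3) for i in ims]))
E
```

```text
t 7.45 p [451.1  90.1 189.3] yawy 36.2 tilt [ 0.01 -0.  ] F [ 0.4 -0.7 -0.3] M [ 0.03 -0.16 -0.04] w 21.4 gf 55.0 q6 [-0.05  0.48  1.94 -0.    0.72 -0.68]
turn tool z 0.4
shift tool [-99.5   1.1   0.1]
foot own [-99.5 -59.1  80.1]
0.77 [376. 229. 397. 276.]
0.63 [266. 325. 281. 358.]
```

View pics/c1.png

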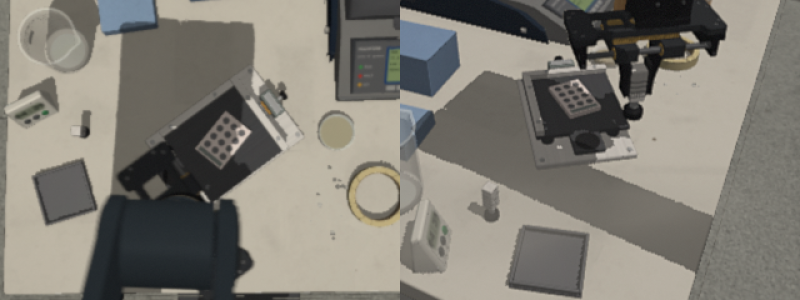

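>>> send_rows(deltas="-25 1 0 0 0 0 0; -25 0 0 0 0 0 0; -25 0 0 0 0 0 0; -25 0 0 0 0 0 0; 0 0 13 0 0 0 0; 0 0 13 0 0 0 0; 0 0 13 0 0 0 0; 0 0 0 0 0 0 0; 0 4 0 0 0 0 0; 0 4 0 0 0 0 0")

```text
time: 8.85
position: [0.5182, 0.016, 0.1507]
tool_rot: [0.453, 0.892, 0.0, 0.001]
ft_force: [0.0, 1.4, -1.0]
grip_width: 0.0216
grip_force: 55.0
```

```bash
python3 - <<'E'
from h import *
go(); where()
E
```

```text
t 8.85 p [518.2  16.  150.7] yawy 36.2 tilt [ 0.07 -0.01] F [ 0.   1.4 -1. ] M [ 0.02 -0.12  0.  ] w 21.6 gf 55.0 q6 [-0.19  0.61  1.82  0.    0.71 -0.82]
foot own [ -0.1 -47.9  41.5]
```

>>> send_rows(deltas="0 3 0 0 0 0 0; 0 3 0 0 0 0 0; 0 3 0 0 0 0 0; 0 3 0 0 0 0 0; 0 3 0 0 0 0 0; 0 3 0 0 0 0 0; 0 3 0 0 0 0 0; 0 3 0 0 0 0 0; 0 3 0 0 0 0 0; 0 0 0 0 0 0 0")

```text
time: 10.1
position: [0.54, 0.0318, 0.1503]
tool_rot: [0.453, 0.892, 0.0, 0.0]
ft_force: [0.1, 0.1, -0.9]
grip_width: 0.0216
grip_force: 55.0
```

```bash
cat >> h.py <<'E'
def look(name,p0):
    go(); where()
    for n in ("top","side"):
        c=cam(n)
        try:
            p,e=plate_fit(c,p0); d=p[:2]-F[:2]; cs,sn=np.cos(F[2]),np.sin(F[2])
            print(n,"plate own",np.round(1e3*np.array([cs*d[0]+sn*d[1],-sn*d[0]+cs*d[1]]),1),round(np.degrees(p[2]-F[2]),1),round(e,3))
        except Exception as ex: print(n,ex)
        b=proj(c,[[F[0],F[1],.04]])[0].astype(int); im=c["image"][b[1]-65:b[1]+65,b[0]-85:b[0]+85]
        if n=="top": a=im
    save(name,np.hstack([cv2.resize(i,(400,306),interpolation=3) for i in (a,im)]))
E
python3 - <<'E'
from h import *
look("d1",[.57,.055,-.8])
E
```

```text
t 10.1 p [540.   31.8 150.3] yawy 36.2 tilt [0.06 0.01] F [ 0.1  0.1 -0.9] M [ 0.02 -0.16  0.03] w 21.6 gf 55.0 q6 [-0.15  0.63  1.76  0.    0.75 -0.78]
foot own [ -0.3 -21.1  41.1]
top list index out of range
side plate own [-0.5 16.9] 8.4 1.0
```

View pics/d1.png

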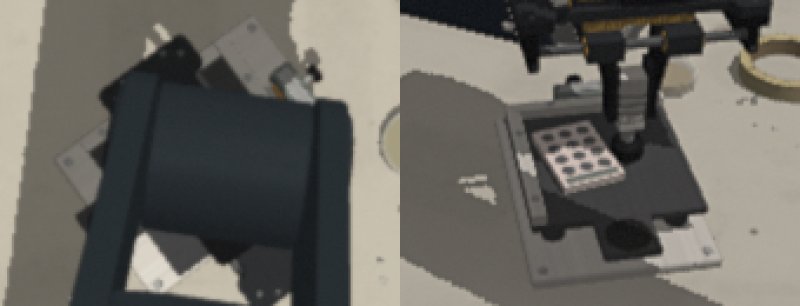

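>>> send_rows(deltas="0 2 0 0 0 0 0; 0 2 0 0 0 0 0; 0 2 0 0 0 0 0; 0 2 0 0 0 0 0; 0 2 0 0 0 0 0; 0 1 0 0 0 0 0; 0 1 0 0 0 0 0; 0 0 0 0 0 0 0")

```text
time: 11.3
position: [0.5457, 0.0385, 0.1497]
tool_rot: [0.452, 0.892, -0.002, -0.004]
ft_force: [-6.8, -2.7, 3.3]
grip_width: 0.022
grip_force: 55.0
```

```bash
python3 - <<'E'
from h import *
look("d2",[.575,.065,-.9])
E
```

```text
t 11.3 p [545.7  38.5 149.7] yawy 36.2 tilt [-0.52 -0.03] F [-6.8 -2.7  3.3] M [-0.69  1.3   0.06] w 22.0 gf 55.0 q6 [-0.13  0.64  1.74 -0.    0.77 -0.76]
foot own [ -2.3 -12.5  40.5]
top list index out of range
side plate own [-8.1 27.8] 7.7 0.125
```

View pics/d2.png

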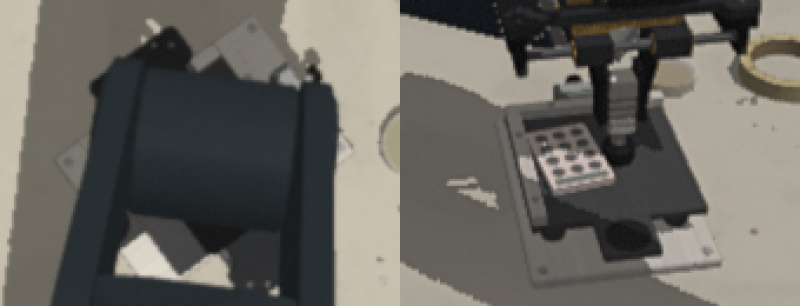

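```bash
python3 - <<'E'
from h import *
p=robot.get_obs()["position"]
R=go(); d=np.array(R[:,1])
a=p-d*.012; a[2]=.151; b=a.copy(); b[2]=.185
rows([(a,None,2),(b,None,2),([.43,.20,.185],None,6)],0)
E
```

```text
t 11.5 p [545.7  38.5 149.7] yawy 36.2 tilt [-0.52 -0.03] F [-6.8 -3.8  3.6] M [-0.77  1.24  0.05] w 21.6 gf 55.0 q6 [-0.13  0.64  1.74 -0.    0.77 -0.76]
0 -6 -1 0 0 0 0; 0 -6 0 0 0 0 0; 0 0 -17 0 0 0 0; 0 0 -17 0 0 0 0; 33 2 0 0 0 0 0; 33 3 0 0 0 0 0; 33 2 0 0 0 0 0; 34 2 0 0 0 0 0; 33 3 1 0 0 0 0; 33 2 0 0 0 0 0
```

>>> send_rows(deltas="0 -8 -1 0 0 0 0; 0 -6 0 0 0 0 0; 0 0 -17 0 0 0 0; 0 0 -17 0 0 0 0; 33 2 0 0 0 0 0; 33 3 0 0 0 0 0; 33 2 0 0 0 0 0; 34 2 0 0 0 0 0; 33 3 0 0 0 0 0; 33 2 0 0 0 0 0")

```text
time: 12.75
position: [0.4319, 0.2004, 0.1855]
tool_rot: [0.453, 0.891, 0.001, 0.001]
ft_force: [1.2, 0.1, 0.0]
grip_width: 0.0219
grip_force: 55.0
```

```bash
python3 - <<'E'
from h import *
look("d3",[.575,.065,-.9])
E
```

```text
t 12.75 p [431.9 200.4 185.5] yawy 36.1 tilt [0.14 0.05] F [1.2 0.1 0. ] M [-0.   -0.17 -0.01] w 21.9 gf 55.0 q6 [ 0.2   0.51  1.9   0.    0.73 -0.43]
foot own [-200.2  -10.1   76.3]
top plate own [-0.6 27.3] 7.9 0.031
side plate own [-11.1  28.3] 11.1 2.404
```

View pics/d3.png

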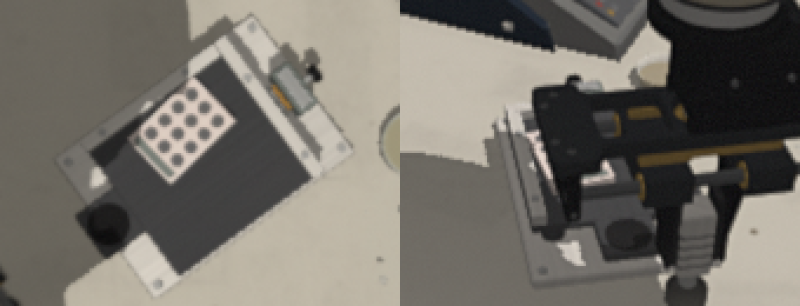

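```bash
python3 - <<'E'
from h import *
rows([(fw(-22,-32,76),35.8,6),(fw(-22,-32,41.5),None,3)],0)
E
```

```text
-30 -4 0 0 0 0 0; -29 -4 0 0 0 0 0; -30 -4 0 0 0 0 0; -29 -3 0 0 0 0 0; -30 -4 0 0 0 0 0; -29 -4 0 0 0 0 0; 0 0 12 0 0 0 0; 0 0 11 0 0 0 0; 0 0 12 0 0 0 0
```

>>> send_rows(deltas="-30 -4 0 0 0 0 0; -29 -4 0 0 0 0 0; -30 -4 0 0 0 0 0; -29 -3 0 0 0 0 0; -30 -4 0 0 0 0 0; -29 -4 0 0 0 0 0; 0 0 12 0 0 0 0; 0 0 11 0 0 0 0; 0 0 12 0 0 0 0; 0 0 0 0 0 0 0")

```text
time: 14.2
position: [0.5163, 0.0437, 0.1489]
tool_rot: [0.452, 0.892, -0.001, -0.002]
ft_force: [-0.4, -0.1, -0.7]
grip_width: 0.0214
grip_force: 55.0
```

```bash
python3 - <<'E'
from h import *
go(); where()
E
```

```text
t 14.2 p [516.3  43.7 148.9] yawy 36.2 tilt [-0.2   0.03] F [-0.4 -0.1 -0.7] M [ 0.02 -0.13  0.02] w 21.4 gf 55.0 q6 [-0.13  0.61  1.82  0.    0.72 -0.76]
foot own [-23.7 -33.3  39.7]
```

>>> send_rows(deltas="-1 3 -2 0 0 0 0; 0 3 0 0 0 0 0; 0 3 0 0 0 0 0; 0 3 0 0 0 0 0; 0 3 0 0 0 0 0; 0 2 0 0 0 0 0; 0 2 0 0 0 0 0; 0 2 0 0 0 0 0; 0 1 0 0 0 0 0; 0 0 0 0 0 0 0")

```text
time: 15.45
position: [0.5361, 0.0551, 0.1522]
tool_rot: [0.453, 0.892, 0.0, 0.0]
ft_force: [-0.9, 0.4, -1.4]
grip_width: 0.0213
grip_force: 55.0
```

```bash
python3 - <<'E'
from h import *
go(); where()
E
```

```text
t 15.45 p [536.1  55.1 152.2] yawy 36.2 tilt [ 0.02 -0.  ] F [-0.9  0.4 -1.4] M [ 0.   -0.02  0.03] w 21.3 gf 55.0 q6 [-0.11  0.62  1.77  0.    0.75 -0.74]
foot own [-21.4 -10.5  43. ]
```

>>> send_rows(deltas="0 1 1 0 0 0 0; 0 1 0 0 0 0 0; 0 1 0 0 0 0 0; 0 0 0 0 0 0 0")

```text
time: 15.95
position: [0.5379, 0.0568, 0.1512]
tool_rot: [0.453, 0.892, -0.0, -0.0]
ft_force: [-1.5, -1.5, 0.3]
grip_width: 0.0214
grip_force: 55.0
```

```bash
python3 - <<'E'
from h import *
go(); where()
E
```

```text
t 15.95 p [537.9  56.8 151.2] yawy 36.2 tilt [-0.07 -0.02] F [-1.5 -1.5  0.3] M [-0.25  0.26  0.  ] w 21.4 gf 55.0 q6 [-0.1   0.63  1.76 -0.    0.76 -0.73]
foot own [-21.7  -8.1  42. ]
```

>>> send_rows(deltas="0 1 0 0 0 0 0; 0 1 0 0 0 0 0; 0 0 0 0 0 0 0; 0 0 0 0 0 0 0")

```text
time: 16.45
position: [0.5384, 0.0572, 0.1511]
tool_rot: [0.452, 0.892, -0.002, -0.001]
ft_force: [-5.0, -5.0, 2.5]
grip_width: 0.0217
grip_force: 55.0
```

```bash
python3 - <<'E'
from h import *
look("d4",[.582,.07,-.94])
rows([(fw(-22,-22,42),None,2),(fw(-40,-22,75),None,2),(fw(-75,30,75),None,2),(fw(-75,30,42),None,3)],0)
E
```

```text
t 16.45 p [538.4  57.2 151.1] yawy 36.2 tilt [-0.24 -0.09] F [-5.  -5.   2.5] M [-1.04  0.82  0.03] w 21.7 gf 55.0 q6 [-0.1   0.63  1.76 -0.    0.76 -0.73]
foot own [-21.8  -7.4  41.9]
top plate own [-38.   14.9] 6.5 1.0
side plate own [-6.7 31.6] -1.4 0.131
0 -7 0 0 0 0 0; 0 -8 0 0 0 0 0; 9 0 -16 0 0 0 0; 9 0 -17 0 0 0 0; 18 26 0 0 0 0 0; 17 27 0 0 0 0 0; 0 0 11 0 0 0 0; 0 0 11 0 0 0 0; 0 0 11 0 0 0 0
```

>>> send_rows(deltas="0 -8 0 0 0 0 0; 0 -9 0 0 0 0 0; 9 0 -16 0 0 0 0; 9 0 -17 0 0 0 0; 18 26 0 0 0 0 0; 17 27 0 0 0 0 0; 0 0 11 0 0 0 0; 0 0 11 0 0 0 0; 0 0 11 0 0 0 0; 0 0 0 0 0 0 0")

```text
time: 17.9
position: [0.5368, 0.1213, 0.15]
tool_rot: [0.453, 0.891, -0.001, -0.001]
ft_force: [0.8, 0.8, -0.6]
grip_width: 0.0217
grip_force: 55.0
```

```bash
python3 - <<'E'
from h import *
look("d5",[.582,.07,-.94])
E
```

```text
t 17.9 p [536.8 121.3 150. ] yawy 36.1 tilt [-0.19 -0.01] F [ 0.8  0.8 -0.6] M [ 0.02 -0.11 -0.02] w 21.7 gf 55.0 q6 [ 0.02  0.64  1.74 -0.    0.77 -0.61]
foot own [-74.8  28.7  40.8]
top plate own [ 1.3 32.2] -0.2 0.454
side plate own [-6.5 30.9] -0.8 1.066
```

View pics/d5.png

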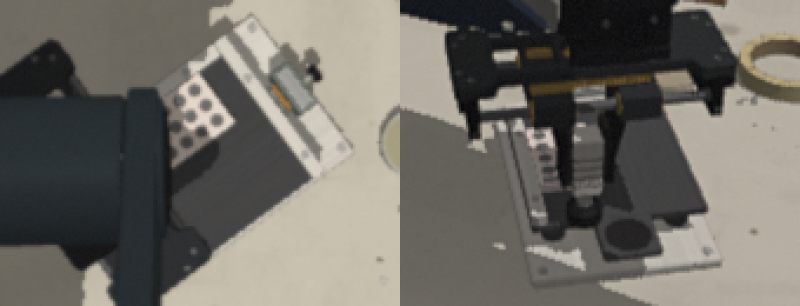

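>>> send_rows(deltas="-6 2 -1 0 0 0 0; -6 0 0 0 0 0 0; -4 0 0 0 0 0 0; -3 0 0 0 0 0 0; -3 0 0 0 0 0 0; -3 0 0 0 0 0 0; -3 0 0 0 0 0 0; -3 0 0 0 0 0 0; -3 0 0 0 0 0 0; -3 0 0 0 0 0 0")

```text
time: 19.35
position: [0.5613, 0.0932, 0.1522]
tool_rot: [0.453, 0.892, -0.0, -0.0]
ft_force: [-0.2, -0.6, -0.1]
grip_width: 0.0216
grip_force: 55.0
```

```bash
python3 - <<'E'
from h import *
look("d6",[.582,.06,-.94])
E
```

```text
t 19.35 p [561.3  93.2 152.2] yawy 36.2 tilt [-0.01  0.  ] F [-0.2 -0.6 -0.1] M [ 0.12 -0.02  0.  ] w 21.6 gf 55.0 q6 [-0.03  0.65  1.69  0.    0.8  -0.66]
foot own [-37.6  32.1  43. ]
top plate own [ 2.4 29.6] 0.3 1.0
side plate own [ 8.7 32.2] 0.9 1.736
```

>>> send_rows(deltas="-2 0 1 0 0 0 0; -2 0 0 0 0 0 0; -2 0 0 0 0 0 0; -2 0 0 0 0 0 0; -1 0 0 0 0 0 0; -1 0 0 0 0 0 0; 0 0 0 0 0 0 0")

```text
time: 20.42
position: [0.5672, 0.0852, 0.1513]
tool_rot: [0.453, 0.892, -0.0, 0.0]
ft_force: [0.6, -0.6, -0.2]
grip_width: 0.0215
grip_force: 55.0
```

```bash
python3 - <<'E'
from h import *
go(); where()
E
```

```text
t 20.43 p [567.2  85.2 151.3] yawy 36.2 tilt [ 0.01 -0.01] F [ 0.6 -0.6 -0.2] M [ 0.07 -0.07  0.04] w 21.5 gf 55.0 q6 [-0.05  0.66  1.68 -0.    0.81 -0.68]
foot own [-27.6  32.3  42.1]
```

>>> send_rows(deltas="-1 0 0 0 0 0 0; -1 0 0 0 0 0 0; -1 0 0 0 0 0 0; 0 0 0 0 0 0 0")

```text
time: 20.92
position: [0.5682, 0.0833, 0.1512]
tool_rot: [0.453, 0.892, 0.0, -0.001]
ft_force: [-1.8, 2.5, 0.3]
grip_width: 0.0216
grip_force: 55.0
```

```bash
python3 - <<'E'
from h import *
go(); where()
E
```

```text
t 20.93 p [568.2  83.3 151.2] yawy 36.1 tilt [-0.09  0.05] F [-1.8  2.5  0.3] M [0.73 0.32 0.  ] w 21.6 gf 55.0 q6 [-0.05  0.66  1.68  0.    0.81 -0.68]
foot own [-25.5  32.   42. ]
```

>>> send_rows(deltas="-1 0 0 0 0 0 0; 0 0 0 0 0 0 0; 5 0 0 0 0 0 0; 7 0 0 0 0 0 0; 0 0 -17 0 0 0 0; 0 0 -17 0 0 0 0; 35 -8 0 0 0 0 0; 35 -8 0 0 0 0 0; 35 -8 0 0 0 0 0; 35 -8 0 0 0 0 0")

```text
time: 22.18
position: [0.4542, 0.1865, 0.1868]
tool_rot: [0.453, 0.891, 0.001, 0.001]
ft_force: [-0.8, -0.2, -2.0]
grip_width: 0.0214
grip_force: 55.0
```

```bash
python3 - <<'E'
from h import *
look("d7",[.582,.06,-.94])
E
```

```text
t 22.18 p [454.2 186.5 186.8] yawy 36.1 tilt [0.2  0.02] F [-0.8 -0.2 -2. ] M [ 0.04 -0.13  0.03] w 21.4 gf 55.0 q6 [ 0.16  0.52  1.87 -0.    0.76 -0.47]
foot own [-1.759e+02 -1.000e-01  7.760e+01]
top plate own [24.7 30.3] -0.6 0.049
side plate own [-82.   46.2] -24.7 1.0
```

View pics/d7.png

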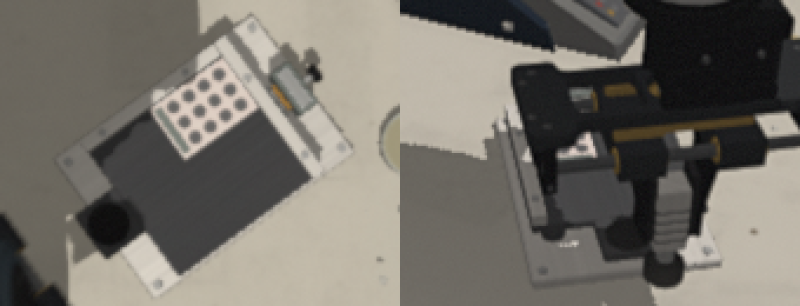

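```bash
python3 - <<'E'
from h import *
rows([(fw(23,-28,77),35.8,6),(fw(23,-28,42),None,3)],0)
E
```

```text
-33 -5 0 0 0 0 0; -33 -5 0 0 0 0 0; -33 -5 0 0 0 0 0; -33 -5 0 0 0 0 0; -33 -5 1 0 0 0 0; -33 -5 0 0 0 0 0; 0 0 12 0 0 0 0; 0 0 11 0 0 0 0; 0 0 12 0 0 0 0
```

>>> send_rows(deltas="-33 -5 0 0 0 0 0; -33 -5 0 0 0 0 0; -33 -5 0 0 0 0 0; -33 -5 0 0 0 0 0; -33 -5 0 0 0 0 0; -33 -5 0 0 0 0 0; 0 0 12 0 0 0 0; 0 0 11 0 0 0 0; 0 0 11 0 0 0 0; 0 0 0 0 0 0 0")

```text
time: 23.62
position: [0.5454, 0.0092, 0.15]
tool_rot: [0.452, 0.892, -0.0, -0.002]
ft_force: [1.4, -0.2, -0.0]
grip_width: 0.0213
grip_force: 55.0
```

>>> send_rows(deltas="0 3 -1 0 0 0 0; 0 3 0 0 0 0 0; 0 3 0 0 0 0 0; 0 3 0 0 0 0 0; 0 2 0 0 0 0 0; 0 2 0 0 0 0 0; 0 0 0 0 0 0 0")

```text
time: 24.5
position: [0.5596, 0.0178, 0.1522]
tool_rot: [0.453, 0.892, 0.0, 0.0]
ft_force: [-0.2, -0.0, -0.9]
grip_width: 0.0212
grip_force: 55.0
```

```bash
python3 - <<'E'
from h import *
go(); where()
E
```

```text
t 24.5 p [559.6  17.8 152.2] yawy 36.2 tilt [ 0. -0.] F [-0.2 -0.  -0.9] M [ 0.03 -0.11 -0.  ] w 21.2 gf 55.0 q6 [-0.17  0.64  1.71  0.    0.79 -0.8 ]
foot own [ 22.6 -13.3  43. ]
```

>>> send_rows(deltas="0 1 1 0 0 0 0; 0 1 0 0 0 0 0; 0 1 0 0 0 0 0; 0 1 0 0 0 0 0; 0 1 0 0 0 0 0; 0 1 0 0 0 0 0; 0 0 0 0 0 0 0")

```text
time: 25.38
position: [0.5636, 0.021, 0.1512]
tool_rot: [0.453, 0.892, -0.001, -0.001]
ft_force: [-2.7, -2.7, 1.0]
grip_width: 0.0216
grip_force: 55.0
```

```bash
python3 - <<'E'
from h import *
go(); where()
E
```

```text
t 25.38 p [563.6  21.  151.2] yawy 36.2 tilt [-0.11 -0.04] F [-2.7 -2.7  1. ] M [-0.56  0.41  0.01] w 21.6 gf 55.0 q6 [-0.16  0.65  1.7  -0.    0.79 -0.79]
foot own [22.3 -8.2 42. ]
```

>>> send_rows(deltas="0 1 0 0 0 0 0; 0 0 0 0 0 0 0; 0 -8 0 0 0 0 0; 0 -6 0 0 0 0 0; 0 0 -17 0 0 0 0; 0 0 -17 0 0 0 0; 22 18 0 0 0 0 0; 22 18 0 0 0 0 0; 22 18 0 0 0 0 0; 0 0 0 0 0 0 0")

```text
time: 26.62
position: [0.559, 0.1007, 0.1865]
tool_rot: [0.452, 0.892, 0.001, 0.001]
ft_force: [0.0, -0.5, -1.8]
grip_width: 0.0218
grip_force: 55.0
```

```bash
python3 - <<'E'
from h import *
go(); where()
rows([(fw(-44,32,42),35.8,3)],0)
E
```

```text
t 26.62 p [559.  100.7 186.5] yawy 36.3 tilt [0.14 0.03] F [ 0.  -0.5 -1.8] M [ 0.02 -0.16  0.03] w 21.8 gf 55.0 q6 [-0.02  0.59  1.67  0.    0.87 -0.65]
foot own [-45.   34.7  77.3]
0 -1 12 0 0 0 0; -1 -1 12 0 0 0 0; 0 -1 11 0 0 1 0
```

>>> send_rows(deltas="0 -1 12 0 0 0 0; -1 -1 12 0 0 0 0; 0 0 10 0 0 0 0; -3 0 0 0 0 0 0; -3 0 0 0 0 0 0; -3 0 0 0 0 0 0; -3 0 0 0 0 0 0; -2 0 0 0 0 0 0; -2 0 0 0 0 0 0; -1 0 0 0 0 0 0")

```text
time: 27.88
position: [0.5674, 0.0832, 0.1513]
tool_rot: [0.453, 0.892, 0.0, -0.0]
ft_force: [-1.2, 0.3, -0.3]
grip_width: 0.0217
grip_force: 55.0
```

>>> send_rows(deltas="-1 0 0 0 0 0 0; -1 0 0 0 0 0 0; 0 0 0 0 0 0 0")

```text
time: 28.25
position: [0.5676, 0.0824, 0.1512]
tool_rot: [0.453, 0.891, 0.0, -0.002]
ft_force: [-2.4, 5.1, 2.4]
grip_width: 0.0214
grip_force: 55.0
```

```bash
python3 - <<'E'
from h import *
go(); where()
E
```

```text
t 28.25 p [567.6  82.4 151.2] yawy 36.1 tilt [-0.15  0.1 ] F [-2.4  5.1  2.4] M [0.94 0.38 0.  ] w 21.4 gf 55.0 q6 [-0.05  0.66  1.68  0.    0.81 -0.68]
foot own [-25.1  31.   42. ]
```

>>> send_rows(deltas="5 0 0 0 0 0 0; 7 0 0 0 0 0 0; 0 0 -17 0 0 0 0; 0 0 -17 0 0 0 0; 35 -8 0 0 0 0 0; 35 -8 0 0 0 0 0; 35 -8 0 0 0 0 0; 35 -7 0 0 0 0 0; 0 0 0 0 0 0 0")

```text
time: 29.38
position: [0.4522, 0.187, 0.1865]
tool_rot: [0.452, 0.892, -0.0, -0.0]
ft_force: [0.4, 0.6, -0.8]
grip_width: 0.0217
grip_force: 55.0
```

```bash
python3 - <<'E'
from h import *
go(); where()
c=cam("top"); im=c["image"].astype(int).sum(-1)/3
# profiles across the two joints: own lines, z=.046 plane
cs,sn=np.cos(F[2]),np.sin(F[2])
def samp(x,y,z): 
    q=proj(c,poly(F,[(x,y)],z))[0].astype(np.float32); return cv2.remap(c["image"].mean(-1).astype(np.float32),q[None,None,:1],q[None,None,1:],cv2.INTER_LINEAR)[0,0]
print("y joint, y=44..66 by 1")
for x in (-6,10,25,40,52): print(x,[int(samp(x,y,.046)) for y in range(46,67)])
print("x joint, x=52..72")
for y in (12,22,32,42,52): print(y,[int(samp(x,y,.046)) for x in range(52,72)])
print("-y edge 0..12");
for x in (-6,10,25,40,52): print(x,[int(samp(x,y,.046)) for y in range(-2,14)])
print("-x edge -20..-6");
for y in (12,22,32,42,52): print(y,[int(samp(x,y,.046)) for x in range(-20,-4)])
# side
# fit plate using bright mask & cut_out, and refit fixture
P=pts(c); g=c["image"].max(-1)
pl=robot.cut_out("top","plate")[0]; print(fit(c,pl["region"],np.array(pl["box"])+[-8,-8,8,8],PL,.046,[.59,.05,-.94]))
E
```

```text
t 29.38 p [452.2 187.  186.5] yawy 36.3 tilt [-0.01 -0.  ] F [ 0.4  0.6 -0.8] M [ 0.05 -0.19  0.02] w 21.7 gf 55.0 q6 [ 0.16  0.52  1.87  0.    0.76 -0.47]
foot own [-177.5   -1.4   77.3]
y joint, y=44..66 by 1
-6 [127, 126, 126, 125, 130, 138, 148, 168, 187, 188, 176, 165, 167, 177, 182, 182, 174, 158, 140, 122, 117]
10 [154, 156, 159, 166, 175, 184, 199, 204, 203, 197, 182, 165, 156, 153, 150, 135, 118, 115, 113, 113, 112]
25 [139, 137, 141, 152, 165, 179, 182, 183, 174, 148, 119, 108, 99, 102, 109, 113, 113, 113, 113, 113, 113]
40 [131, 130, 129, 139, 152, 170, 192, 203, 202, 199, 182, 166, 166, 178, 185, 182, 175, 157, 142, 125, 120]
52 [99, 100, 101, 107, 123, 138, 161, 183, 194, 191, 180, 167, 161, 175, 191, 199, 199, 199, 198, 198, 197]
x joint, x=52..72
12 [113, 123, 134, 144, 164, 187, 196, 203, 205, 200, 191, 179, 175, 183, 192, 197, 198, 198, 197, 197]
22 [184, 185, 191, 203, 204, 205, 206, 206, 204, 199, 189, 178, 176, 183, 192, 197, 197, 197, 197, 196]
32 [101, 103, 105, 114, 137, 161, 184, 198, 202, 199, 189, 178, 176, 179, 180, 178, 172, 169, 169, 172]
42 [130, 137, 14
[... 382 characters left out ...]
70, 84, 112, 147, 176, 198, 206, 203, 196, 189, 171, 151]
40 [66, 65, 65, 66, 71, 85, 109, 143, 176, 195, 203, 201, 189, 173, 160, 144]
52 [65, 64, 63, 66, 70, 90, 120, 154, 181, 199, 197, 185, 165, 138, 113, 107]
-x edge -20..-6
12 [63, 63, 64, 65, 68, 82, 111, 149, 168, 172, 157, 140, 127, 127, 128, 143]
22 [66, 65, 65, 66, 69, 80, 107, 140, 160, 166, 154, 138, 126, 125, 125, 138]
32 [65, 65, 65, 66, 66, 76, 101, 130, 155, 168, 157, 140, 127, 123, 123, 133]
42 [65, 65, 65, 66, 67, 77, 101, 131, 156, 169, 160, 144, 131, 125, 123, 134]
52 [37, 38, 38, 39, 43, 61, 92, 130, 157, 172, 166, 155, 150, 149, 148, 159]
(array([ 0.59707601,  0.04280902, -0.93789603]), np.float64(0.05172413793103448))
```

>>> send_rows(deltas="-27 0 0 0 0 0 0; -27 0 0 0 0 0 0; -27 0 0 0 0 0 0; 0 0 0 0 0 0 0; 0 0 12 0 0 0 0; 0 0 12 0 0 0 0; 0 0 8 0 0 0 0; 0 0 0 0 0 0 0")

```text
time: 30.48
position: [0.5009, 0.1209, 0.1522]
tool_rot: [0.452, 0.892, -0.001, -0.001]
ft_force: [0.0, 0.4, -0.4]
grip_width: 0.0216
grip_force: 55.0
```

```bash
python3 - <<'E'
from h import *
go(); where()
E
```

```text
t 30.48 p [500.9 120.9 152.2] yawy 36.2 tilt [-0.14 -0.  ] F [ 0.   0.4 -0.4] M [ 0.01 -0.18  0.01] w 21.6 gf 55.0 q6 [ 0.02  0.6   1.82  0.    0.72 -0.61]
foot own [-95.4  -0.6  43. ]
```

>>> send_rows(deltas="0 0 3 0 0 0 0; 0 0 2 0 0 0 0; 0 0 2 0 0 0 0; 0 0 2 0 0 0 0; 0 0 2 0 0 0 0; 0 0 2 0 0 0 0; 0 0 2 0 0 0 0; 0 0 2 0 0 0 0; 0 0 0 0 0 0 0", newtons=60)

```text
time: 31.6
position: [0.5019, 0.1206, 0.137]
tool_rot: [0.453, 0.892, 0.0, 0.0]
ft_force: [-1.7, 1.5, 6.7]
grip_width: 0.0215
grip_force: 60.0
```

```bash
python3 - <<'E'
from h import *
go(); where()
E
```

```text
t 31.6 p [501.9 120.6 137. ] yawy 36.1 tilt [0.04 0.01] F [-1.7  1.5  6.7] M [ 0.13  0.18 -0.01] w 21.5 gf 60.0 q6 [ 0.02  0.63  1.83  0.    0.68 -0.61]
foot own [-94.5   0.   27.8]
```

>>> send_rows(deltas="0 0 1 0 0 0 0; 0 0 1 0 0 0 0; 0 0 1 0 0 0 0; 0 0 0 0 0 0 0")

```text
time: 32.1
position: [0.5019, 0.1206, 0.1341]
tool_rot: [0.453, 0.892, 0.0, 0.0]
ft_force: [-2.3, 0.7, 7.2]
grip_width: 0.0217
grip_force: 60.0
```

```bash
python3 - <<'E'
from h import *
go(); where()
E
```

```text
t 32.1 p [501.9 120.6 134.1] yawy 36.1 tilt [0.04 0.01] F [-2.3  0.7  7.2] M [ 0.13  0.2  -0.05] w 21.7 gf 60.0 q6 [ 0.02  0.64  1.83  0.    0.67 -0.61]
foot own [-94.5  -0.   24.9]
```

>>> send_rows(deltas="0 0 1 0 0 0 0; 0 0 1 0 0 0 0; 0 0 1 0 0 0 0; 0 0 0 0 0 0 0")

```text
time: 32.6
position: [0.5019, 0.1206, 0.1337]
tool_rot: [0.453, 0.892, 0.0, 0.001]
ft_force: [-5.7, 1.1, 28.0]
grip_width: 0.0218
grip_force: 60.0
```

```bash
python3 - <<'E'
from h import *
go(); where()
E
```

```text
t 32.6 p [501.9 120.6 133.7] yawy 36.2 tilt [0.11 0.  ] F [-5.7  1.1 28. ] M [0.07 1.06 0.04] w 21.8 gf 60.0 q6 [ 0.02  0.64  1.83 -0.    0.67 -0.61]
foot own [-94.6   0.   24.5]
```

>>> send_rows(deltas="0 0 -2 0 0 0 0; 0 0 -2 0 0 0 0; 0 0 -4 0 0 0 0; 0 0 -15 0 0 0 0; 0 0 -20 0 0 0 0; 0 0 -12 0 0 0 0; 28 0 0 0 0 0 0; 28 0 0 0 0 0 0; 28 0 0 0 0 0 0; 0 0 0 0 0 0 0")

```text
time: 33.85
position: [0.4507, 0.1893, 0.1854]
tool_rot: [0.452, 0.892, -0.0, -0.001]
ft_force: [0.1, -0.0, -1.0]
grip_width: 0.022
grip_force: 60.0
```

```bash
python3 - <<'E'
from h import *
go(); where()
c=cam("top"); P=pts(c); g=c["image"].max(-1)
fx=poly(F,[(x,y) for x in range(-60,40,4) for y in range(-60,-8,4)],.03); q=proj(c,fx).round().astype(int)
print("platform z",np.nanmedian(P[q[:,1],q[:,0],2]))
fx=poly(F,[(x,y) for x in range(-5,55,4) for y in range(12,55,4)],.035); q=proj(c,fx).round().astype(int)
print("plate z",np.nanmedian(P[q[:,1],q[:,0],2]))
pl=robot.cut_out("top","plate")[0]; p,e=fit(c,pl["region"],np.array(pl["box"])+[-8,-8,8,8],PL,.035,[.595,.044,-.94]); print(p,e)
s=cam("side")
b=proj(c,[[F[0]+.02,F[1],.04]])[0].astype(int); im=c["image"][b[1]-50:b[1]+50,b[0]-65:b[0]+65]
save("e1",cv2.resize(im,(780,600),interpolation=3))
E
```

```text
t 33.85 p [450.7 189.3 185.4] yawy 36.3 tilt [-0.08 -0.01] F [ 0.1 -0.  -1. ] M [ 0.02 -0.09 -0.06] w 22.0 gf 60.0 q6 [ 0.17  0.52  1.87  0.    0.76 -0.47]
foot own [-180.3   -1.3   76.2]
platform z 0.028169582404563045
plate z 0.036535275773487336
[ 0.5971208   0.04258752 -0.94387666] 0.05399664951537633
```

View pics/e1.png

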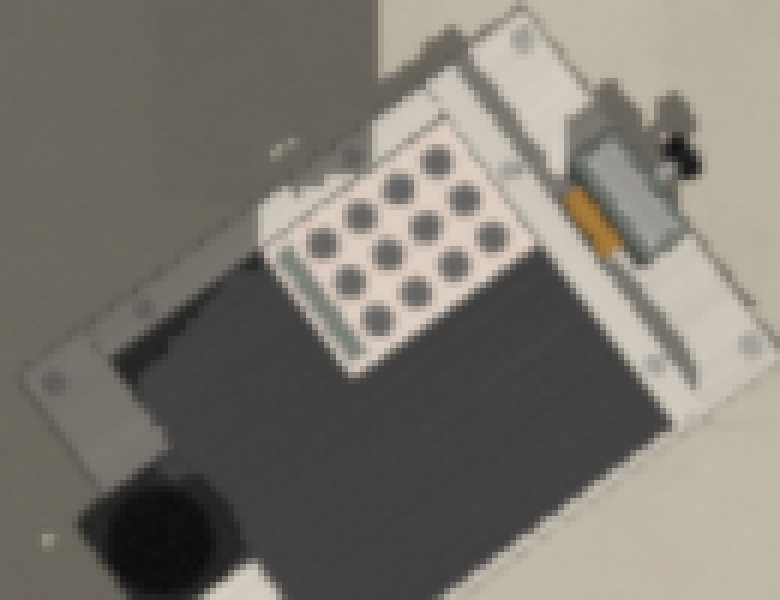

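```bash
python3 - <<'E'
from h import *
rows([([.476,.304,.185],None,4),([.476,.304,.120],None,5)],0)
E
```

```text
20 22 0 0 0 0 0; 20 21 0 0 0 0 0; 20 22 0 0 0 0 0; 20 22 1 0 0 0 0; 0 0 13 0 0 0 0; 0 0 13 0 0 0 0; 0 0 13 0 0 0 0; 0 0 13 0 0 0 0; 0 0 13 0 0 0 0
```

>>> send_rows(deltas="20 22 0 0 0 0 0; 20 21 0 0 0 0 0; 20 22 0 0 0 0 0; 20 22 0 0 0 0 0; 0 0 13 0 0 0 0; 0 0 13 0 0 0 0; 0 0 13 0 0 0 0; 0 0 13 0 0 0 0; 0 0 12 0 0 0 0; 0 0 0 0 0 0 0")

```text
time: 35.25
position: [0.4747, 0.3038, 0.12]
tool_rot: [0.453, 0.892, -0.001, -0.001]
ft_force: [0.2, 0.7, -1.5]
grip_width: 0.0217
grip_force: 60.0
```

```bash
python3 - <<'E'
from h import *
go()
E
```

```text
t 35.25 p [474.7 303.8 120. ] yawy 36.1 tilt [-0.14 -0.05] F [ 0.2  0.7 -1.5] M [ 0.01 -0.16 -0.04] w 21.7 gf 60.0 q6 [ 0.37  0.7   1.72 -0.    0.73 -0.26]
```

>>> send_rows(deltas="0 0 2 0 0 0 0; 0 0 2 0 0 0 0; 0 0 1 0 0 0 0; 0 0 1 0 0 0 0; 0 0 0 0 0 0 0; 0 0 0 0 0 0 0")

```text
time: 36.0
position: [0.4753, 0.3043, 0.1153]
tool_rot: [0.453, 0.892, 0.0, 0.0]
ft_force: [-0.5, 0.2, -0.7]
grip_width: 0.0213
grip_force: 60.0
```

```bash
python3 - <<'E'
from h import *
go()
E
```

```text
t 36.0 p [475.3 304.3 115.3] yawy 36.2 tilt [0.01 0.  ] F [-0.5  0.2 -0.7] M [-0.03 -0.07  0.02] w 21.3 gf 60.0 q6 [ 0.37  0.71  1.72 -0.    0.72 -0.26]
```

>>> send_rows(deltas="0 0 1 0 0 0 0; 0 0 1 0 0 0 0; 0 0 0.5 0 0 0 0; 0 0 0 0 0 0 0; 0 0 0 0 0 0 0")

```text
time: 36.62
position: [0.4753, 0.3042, 0.1132]
tool_rot: [0.453, 0.892, 0.0, 0.0]
ft_force: [-1.3, -1.3, 5.5]
grip_width: 0.0216
grip_force: 60.0
```

```bash
python3 - <<'E'
from h import *
go()
E
```

```text
t 36.62 p [475.3 304.2 113.2] yawy 36.2 tilt [0.01 0.  ] F [-1.3 -1.3  5.5] M [-0.07  0.16  0.01] w 21.6 gf 60.0 q6 [ 0.37  0.71  1.72 -0.    0.71 -0.26]
```

>>> send_rows(deltas="0 0 -0.5 0 0 0 0; 0 0 0 0 0 0 1; 0 0 0 0 0 0 1; 0 0 0 0 0 0 1; 0 0 0 0 0 0 1; 0 0 0 0 0 0 1; 0 0 0 0 0 0 1; 0 0 0 0 0 0 1; 0 0 -10 0 0 0 1; 0 0 -20 0 0 0 1")

```text
time: 37.88
position: [0.4748, 0.3041, 0.1434]
tool_rot: [0.453, 0.892, -0.001, -0.001]
ft_force: [1.0, -0.6, -0.4]
grip_width: 0.0866
grip_force: 0.0
```

>>> send_rows(deltas="0 0 -30 0 0 0 1; 0 0 -40 0 0 0 1; 30 -50 0 0 0 0 1; 30 -50 0 0 0 0 1; 0 0 0 0 0 0 1; 0 0 0 0 0 0 1")

```text
time: 38.62
position: [0.36, 0.2942, 0.2141]
tool_rot: [0.453, 0.892, 0.001, 0.001]
ft_force: [1.8, 1.1, 0.4]
grip_width: 0.0871
grip_force: 0.0
```

```bash
python3 - <<'E'
from h import *
go()
for n in ("top","side"):
    c=cam(n); P=pts(c)
    for t in ("nudger","plate","petri","timer","beaker","tape_roll","tool_tray","fixture"):
        for r in robot.cut_out(n,t)[:2]:
            q=P[r["region"]]; print(n,t,round(r["p"],2),np.round(r["box"]),np.round(np.nanmedian(q,0),3),"zmax",np.round(np.nanpercentile(q[:,2],98),3))
            if t=="nudger":
                k=q[q[:,2]>.077]; print(cv2.minAreaRect((k[:,:2]*1000).astype(np.float32)) if len(k)>5 else "")
E
```

```text
t 38.62 p [360.  294.2 214.1] yawy 36.2 tilt [0.17 0.07] F [1.8 1.1 0.4] M [-0.01 -0.13 -0.  ] w 87.1 gf 0.0 q6 [ 0.44  0.44  1.91 -0.    0.79 -0.19]
top nudger 0.76 [171. 292. 196. 313.] [0.476 0.3   0.076] zmax 0.087
((474.59417724609375, 305.1114501953125), (21.455413818359375, 21.854381561279297), 37.13679504394531)
top nudger 0.47 [195. 250. 209. 261.] [0.57  0.268 0.051] zmax 0.059

top plate 0.69 [299. 220. 341. 260.] [0.598 0.043 0.036] zmax 0.039
top plate 0.41 [270. 212. 369. 308.] [0.541 0.053 0.029] zmax 0.04
top petri 0.56 [400. 241. 420. 270.] [ 0.568 -0.138  0.016] zmax 0.019
top timer 0.86 [142. 221. 184. 250.] [0.605 0.346 0.043] zmax 0.063
top tape_roll 0.96 [418. 283. 466. 334.] [ 0.464 -0.21   0.02 ] zmax 0.023
top tool_tray 0.63 [168. 280. 218. 327.] [0.47  0.294 0.005] zmax 0.015
top fixture 0.84 [258. 204. 383. 319.] [0.547 0.045 0.028] zmax 0.045
top fixture 0.75 [421. 281. 466. 329.] [ 0.463 -0.207  0.02 ] zmax 0.023
side nudger 0.83 [267. 325. 281. 359.] [0.567 0.276 0.034] zmax 0.056

side nudger 0.73 [308. 349. 330. 398.] [0.471 0.311 0.053] zmax 0.084
((474.0121765136719, 305.4894714355469), (21.708242416381836, 22.977609634399414), 35.571136474609375)
side plate 0.62 [305. 243. 340. 273.] [0.594 0.046 0.034] zmax 0.036
side petri 0.67 [354. 217. 381. 237.] [ 0.564 -0.131  0.013] zmax 0.016
side timer 0.83 [209. 343. 242. 400.] [0.599 0.362 0.036] zmax 0.06
side beaker 0.83 [156. 264. 221. 353.] [0.693 0.31  0.081] zmax 0.119
side tool_tray 0.98 [291. 360. 352. 418.] [0.463 0.311 0.003] zmax 0.012
side fixture 0.69 [294. 225. 385. 315.] [0.563 0.039 0.026] zmax 0.043
```

Tool upright in its tray, lift down, plate in the corner, bystanders where they were.

```bash
python3 -c "
from rig import robot
print(robot.hand_in())"
```

```text
the job is handed in; nothing more can be done
None
```

The plate lies flush against both fences, the lift is pressed down and held by the catch, and the larger nudging tool stands upright in its tray with the bystanders unmoved; I handed the job in at about 39 s.

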